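# Open the counter cash safe by its combination dial

### The arm

A 6-joint arm with a two-finger parallel gripper is mounted at the origin on the work surface. World frame = base frame: x ahead of the robot, y to its left, z up, the work surface at z = 0. Lengths are in m, angles in rad, forces in N, time in s.
With the tool pointing down it reaches from about 0.35 to 0.95 m from the base axis. Payload 17.4 kg.
Tool frame: the origin (TCP) lies on the centre line of the jaws, within the pads' length; the fingertips stand 11 mm ahead of it and the grasp point (between the pads) lies 8 mm behind it; z points along the fingers, y is the line along which they close (so a half turn about z gives the same grasp; the last joint's range is limited). The gripper opens to 93 mm and grips with 3 to 60 N. Pads are 15 mm wide; open, the fingers measure 128 mm over their backs; the gripper's body (75 mm by 188 mm) begins 65 mm behind the grasp point.
Start: joints at [-1.356, 0.116, 1.442, -0, 1.584, -0.038], TCP at [0.169, -0.654, 0.23] pointing down, gripper open.
Joint ranges: [-2.83, 2.83], [-0.83, 2.19], [0.07, 2.5], [-1.14, 4.28], [0.01, 3], [-2.97, 2.97]. Speed limits (rad/s): [1.89, 1.89, 2.22, 3.14, 3.14, 3.14].

### API

Orientations are given as a unit quaternion [x, y, z, w].
In Python, from cell import ctrl, eyes, order gives the robot as it stands.
- The arm moves only by the tool drive_tool, never from a script. Its argument "increments" is a list of rows, each a list of 3 entries, a list of its own where there are three numbers: the shift along the tool's x, y, z in cm, then the turn about the tool's z in rad, then the gripper's target within -1 to 1 (shut at 1, half-way at 0, fully open at -1). A call has 1 to 5 rows; each row is the pose to reach, as a shift and turn from the pose commanded when the call began, along the tool's axes at that moment; what a row does not reach only later rows make up. A row lasts 1/8 s, in which the tool goes at most 62.5 mm and 10.7 degrees, less where a joint would pass 70% of its speed; a pose out of reach is approached as far as the arm can. A call with a gripper value outside its range is refused whole. The fingers move at their own pace and stop on an object; "squeeze" is the grip in N (left out, the last holds). Time passes only in rows, so rows that repeat a pose let the fingers close. It gives the time, the measured TCP pose, the force, the opening and the grip force at its end, in the units of the state.
- ctrl.get_state(): the state, without advancing time (a new reading comes with each control period).
- eyes.get_image(name): name is "side" or "top" or "wrist"; returns a dict with "frame" (420x560x3 uint8, red, green, blue), "vertical_fov" (degrees; the focal length in pixels is half the picture's height over the tangent of half this angle, whatever the lens; pixels are square), "cx", "cy" (the principal point, pixels), "k1" (the pictures are not rectified: a ray, as slopes to the right and down, at radius r is drawn at 1 + k1 r^2 times it, then the intrinsics apply), "eye" and "attitude" of the camera in the world. Camera axes: x right, y down, z forward; pixel columns grow to the right and rows downward; lengths in m; the calibration is good to about 2 mm. A picture is of the moment at which its call begins. There is no depth.
- order.sign_off(): hands the job in; it is judged then, once.
Trained networks look in the newest picture that a camera, given by its name, has taken for a name from the list of things; names that differ only in an ending like _2 or _b are one class to them, and where a whole thing is asked for, a point or a joint stands for the part that bears it (a point fixed in the world has none). Each returns a list of dicts, best first, with "confidence" (0 to 1); they miss things now and then, are a little off and sometimes report something else, mostly with a low value. They report only what shows in the picture. A call takes as long as a camera call.
- eyes.cut_out(name, camera): "pixels" (420x560 bool, what is visible of it).
- eyes.pinpoint(name, camera): "position" ([x, y, z] in m, in world coordinates, good to about 4 mm: a listed point, or the origin of a listed thing).
The state is a dict: "time_s": time; "q": joint angles; "joint_velocities": joint speeds; "effort": joint torques, N m; "position": TCP position; "orientation": TCP orientation; "ft_force": force on the tool from outside, world axes, zero at the start; "ft_torque": the same for the moment, N m; "width": finger opening in m; "finger_force": force on a finger pad.
Only numpy, scipy, OpenCV 4.12 (cv2) and the standard library are available. Lean on these libraries where they do the work, as an engineer would, in place of code of your own. Each camera call takes 0.05 s, during which the arm holds its last target. There are 200 camera calls.

### The job

Open the grey cash safe on the shop counter by its combination: turn the dial left (counterclockwise seen from above) to 22, right to 7, then slowly left again until you feel the lock catch; the lock is worn, so it catches somewhere between 10 and 14, and once it has caught do not force the dial on against it. Then raise the lid by its bar handle until it stands clearly open, at least halfway up to upright, and leave it standing so. Never wrench the lock, and leave everything else on the counter where it is.

Things in the scene. Friction and masses are not known exactly. Their poses are not given: they have to be found in the camera images.
- safe: The cash safe: a fixed grey steel box 240 mm deep, 300 mm wide, 110 mm high; the shut lid's top face is at 116 mm. Origin under its centre, x from front to rear (hinge), y to the left, z up. On the lid: a combination dial (axis 25 mm behind the safe's centre) and, near the front edge, a bar handle.
- dial (a joint): Dial angle, rad: 0 with the zero bar at the index, growing as the dial turns left (counterclockwise from above); not wrapped, no end stops. 40 numbers, growing clockwise round the face: one is 0.1571 rad, number n is at the index at n x 0.1571 (22: 3.456, 7: 1.100). It starts between -0.9 and 0.5: turn left through 0 on to 22. It takes 0.06 to 0.15 N m and stays where left.
- dial_grip (a point): Point on the dial's axis halfway up its knob, a round knurled steel cylinder 36 mm in diameter and 26 mm high on the dial's black disc. The point is 14 mm above the disc's face, 20 mm above the lid's top and 12 mm below the knob's flat top. A grip of some 14 N turns it without slip. z is the dial's axis, upward; x turns with the dial and points at the zero bar.
- dial_zero (a point): Middle of the zero mark: one long broad white bar (15 x 5 mm) on the face of the black disc, 30 mm from the dial's axis. The disc is 82 mm across and 6 mm high, with 39 more white ticks near its rim, one per number, every fifth of them longer. Turns with the dial.
- dial_index (a point): The index: a short black line on the steel ring round the dial (98 mm across, 5 mm high), on the side towards the hinge, 45 mm from the dial's axis. The number set is the one that stands at this line.
- lock (a point): Point under the lid on the dial's axis, at three notched lock wheels. Left to 22 sets the first, right to 7 the second, each good to 0.8 of a number. At each change of direction a wheel is taken along only after 1.6 rad of lost motion, so an overrun number is not mended by turning back a little: go right to 0 and start again. Turning left from 7 past 16 without a catch spoils the second.
- bolt: Hidden spring bolt under the lid, x towards the hinge. Shut, its origin lies at the lock wheels' axis. When the third notch comes round (10 to 14) it springs 7 mm to the hinge: the lid is free, and within 0.1 rad the dial stops dead, its torque rising steeply. 0.3 N m at the dial loads it with some 15 N; over 30 N wrenches it, as does lifting hard at the locked lid.
- lid (a joint): Opening angle of the lid, rad: 0 shut, growing as its front edge rises, stop at 1.3. The lid is a grey steel sheet 240 x 300 mm, 6 mm thick, 0.7 to 1 kg with its lock, on a stiff hinge along its rear edge that holds it at any angle. Lifting it at the bar takes 10 to 16 N.
- lid_hinge (a point): Point on the hinge line, in the middle of the lid's rear edge, at its underside. x lies in the lid's plane from front to rear, y along the hinge (its axis), z out of the lid's upper face. With the lid shut the dial's axis is 95 mm and the bar 205 mm in front of it.
- lid_handle (a point): Centre of the bar handle: a round steel bar 12 mm thick and 126 mm long across the safe (along y), its centre 34 mm above the lid's top face, on two posts 14 mm wide centred 56 mm to the left and right of this point. Axes as at the hinge; the bar can turn between the fingers as the lid swings.
- cup: Bystander: white mug, 72 mm wide, 62 mm high, handle on one side; origin at the centre of its underside, z up. It stands to the left of the safe.
- oil: Bystander: green glass bottle, 60 mm wide, 210 mm high; origin at the centre of its underside, z up. It stands on the left part of the counter.
- jar: Bystander: amber glass jar with a steel cap, 68 mm wide, 95 mm high; origin at the centre of its underside, z up. It stands to the left of the safe.
- mill: Bystander: turned dark-wood pepper mill, 52 mm wide, 157 mm high; origin at the centre of its underside, z up. It stands on the right part of the counter.
- terminal: Bystander: black card payment terminal lying flat, 165 x 78 x 30 mm; origin at the centre of its underside, z up. It stands to the right of the safe.
- roll: Bystander: upright roll of till paper, 56 mm wide, 58 mm high; origin at the centre of its underside, z up. It stands to the right of the safe.
- bell: Bystander: steel counter bell, 80 mm wide, 55 mm high; origin at the centre of its underside, z up. It stands on the left part of the counter.

How it is judged:
By the outcome, as a careful person would: the job done as asked, in the order asked, and still so for the second after the job is handed in, with the robot touching nothing.
It also fails if it takes over 72 s, if anything falls off the work surface, if the arm or the gripper's body presses on something with over 40 N, if the wrist force passes 120 N, or if a joint passes its speed limit or range.

## Working session

There is one attempt and no reset: what is moved stays moved. The work goes in short steps, Python scripts to look and compute and a tool call to move; the robot and the scene stay as the last step left them, time stands still between calls to the robot, and variables do not carry over. Pictures are saved under pics/ and viewed, at most 10 in all, crops included, and the job is handed in when it is done.

Besides the shell and the picture viewer there is one more tool, called after "Emit:" by a JSON object that holds its "op" and its "data", one argument or row to a line. drive_tool: Moves the arm, as the interface text tells. Its arguments: {"type":"object","properties":{"increments":{"type":"array","items":{"type":"array"}},"squeeze":{"type":"number"}},"required":["increments"]}

```bash
mkdir -p pics; cat > h.py <<'E'
import numpy as np, cv2
from cell import ctrl, eyes, order
from scipy.spatial.transform import Rotation as R
E
python3 - <<'E'
from h import *
s=ctrl.get_state(); print(s)
for c in ("top","side"):
    im=eyes.get_image(c); cv2.imwrite(f"pics/{c}0.png",im["frame"][:,:,::-1]); print(c,{k:v for k,v in im.items() if k!="frame"})
    for n in ("safe","dial_grip","dial_zero","dial_index","lid_handle","lid_hinge"):
        print(n,[(np.round(d["position"],4),round(d["confidence"],2)) for d in eyes.pinpoint(n,c)[:2]])
for n in ("cup","oil","jar","mill","terminal","roll","bell"):
    print(n,[(np.round(d["position"],3),round(d["confidence"],2)) for d in eyes.pinpoint(n,"top")[:1]])
E
```

```text
{'time_s': 0.0, 'q': array([-1.35578328e+00,  1.16464187e-01,  1.44223810e+00, -2.80616125e-06,
        1.58399185e+00, -3.77819770e-02]), 'joint_velocities': array([ 0.00031584, -0.00122464,  0.00167365, -0.0002859 , -0.00065989,
       -0.00017957]), 'effort': array([ 2.14537780e-03, -7.21249151e+01, -6.22616529e+01,  7.79165514e-02,
        2.38099764e-02, -1.01442720e-04]), 'position': array([ 0.16878843, -0.65336775,  0.22893674]), 'orientation': array([ 9.92022316e-01,  1.26061184e-01, -5.01379494e-05, -5.48457263e-04]), 'ft_force': array([ 0.63888226,  0.41279365, -0.1672531 ]), 'ft_torque': array([0.00973742, 0.03021835, 0.03421548]), 'finger_force': 0.0, 'width': 0.09316394702268413}
top {'vertical_fov': 48.39959612014609, 'cx': 279.7561177238503, 'cy': 208.40032814377963, 'k1': -0.15468874406719857, 'eye': array([0.3528754 , 0.07515438, 1.34352237]), 'attitude': array([-0.69538395,  0.71415748, -0.05769471,  0.05560194])}
safe [(array([ 0.5916,  0.012 , -0.0024]), 0.62)]
dial_grip [(array([0.6174, 0.0188, 0.1332]), 0.8)]
dial_zero [(array([0.6437, 0.0383, 0.1235]), 0.89), (
[... 393 characters left out ...]
, -0.62492435,  0.96099528]), 'attitude': array([ 0.94058235, -0.03512861,  0.00855043, -0.33763548])}
safe [(array([0.5934, 0.0143, 0.0035]), 0.77)]
dial_grip [(array([0.6404, 0.0364, 0.1184]), 0.62), (array([0.6212, 0.0206, 0.1368]), 0.61)]
dial_zero [(array([0.6393, 0.0388, 0.1177]), 0.86)]
dial_index [(array([0.6652, 0.0299, 0.1224]), 0.88)]
lid_handle [(array([ 0.5162, -0.0077,  0.1452]), 0.9)]
lid_hinge []
cup [(array([0.514, 0.221, 0.001]), 0.92)]
oil [(array([ 0.609, -0.233, -0.   ]), 0.71)]
jar [(array([0.606, 0.243, 0.001]), 0.77)]
mill [(array([ 0.38 , -0.364, -0.002]), 0.96)]
terminal []
roll [(array([ 0.747, -0.157, -0.003]), 0.65)]
bell [(array([ 0.412,  0.41 , -0.004]), 0.97)]
```

View pics/top0.png

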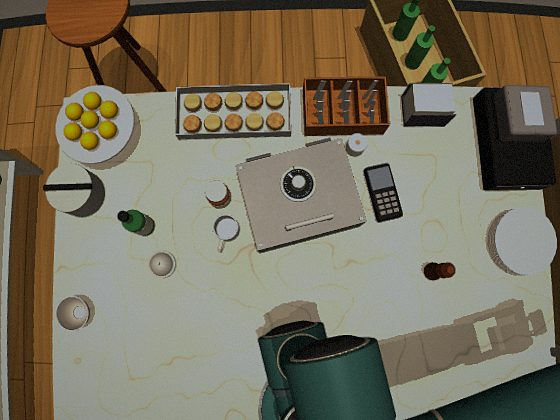

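View pics/side0.png

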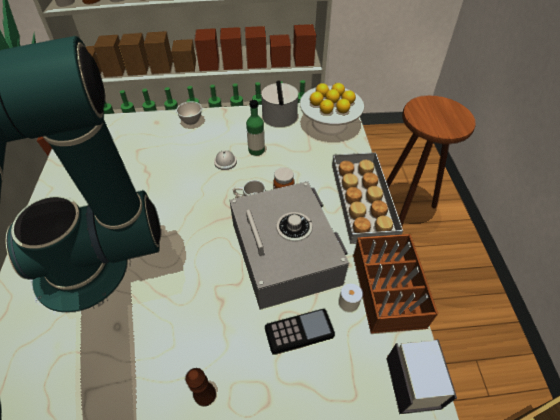

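The top view shows the safe centred near (303,195) px, its dial at (297,183) and the bar at (310,222). The white zero bar sits left of the index. The side view shows the dial at (294,225) and the bar at (254,230), with the mill in front right. I'll rise, then go above the dial.

Emit:
{"op": "drive_tool", "data": {
  "increments": [
    [[0,0,-6],0,-1],
    [[0,0,-12],0,-1],
    [[4,-3.6,-12],0,-1],
    [[8,-7.2,-12],0,-1],
    [[12,-10.8,-12],0,-1]
  ],
  "squeeze": 25
}}

```text
time_s: 1.68
position: [0.2586, -0.5176, 0.3497]
orientation: [0.992, 0.126, 0.0, 0.0]
ft_force: [1.2, -0.3, 1.1]
width: 0.0933
finger_force: 0.0
```

Emit:
{"op": "drive_tool", "data": {
  "increments": [
    [[4.5,-4,0],0,-1],
    [[9,-8,0],0,-1],
    [[13.5,-12,0],0,-1],
    [[18,-16,0],0,-1],
    [[22.5,-20,0],0,-1]
  ]
}}

```text
time_s: 2.3
position: [0.4265, -0.2673, 0.3499]
orientation: [0.992, 0.126, 0.0, 0.0]
ft_force: [1.0, -1.1, 0.3]
width: 0.0928
finger_force: 0.0
```

Emit:
{"op": "drive_tool", "data": {
  "increments": [
    [[4.5,-4,0],0,-1],
    [[9,-8,0],0,-1],
    [[13.5,-12,0],0,-1],
    [[18,-16,0],0,-1],
    [[22.5,-20,0],0,-1]
  ]
}}

```text
time_s: 2.92
position: [0.5944, -0.0172, 0.3499]
orientation: [0.992, 0.126, 0.0, 0.0]
ft_force: [0.4, -1.1, 0.5]
width: 0.093
finger_force: 0.0
```

```bash
python3 - <<'E'
from h import *
s=ctrl.get_state(); print(s["time_s"],s["position"],s["q"],s["orientation"])
im=eyes.get_image("wrist"); cv2.imwrite("pics/w1.png",im["frame"][:,:,::-1]); print({k:v for k,v in im.items() if k!="frame"})
for n in ("dial_grip","dial_zero","dial_index","lid_handle","safe"):
    print(n,[(np.round(d["position"],4),round(d["confidence"],2)) for d in eyes.pinpoint(n,"wrist")[:2]])
E
```

```text
2.925 [ 0.59442044 -0.01718201  0.34987502] [-7.17570964e-02 -6.53905296e-02  1.43385169e+00 -7.18325198e-05
  1.77259120e+00  1.24603262e+00] [9.92009994e-01 1.26159014e-01 2.57923881e-04 8.77053504e-05]
{'vertical_fov': 64.1175830163705, 'cx': 276.6200721060664, 'cy': 207.44837440247517, 'k1': -0.016926614676038423, 'eye': array([ 0.66127391, -0.0006933 ,  0.50424343]), 'attitude': array([ 0.78403075, -0.60769934, -0.07722956,  0.10016434])}
dial_grip [(array([0.6165, 0.0256, 0.1362]), 0.58)]
dial_zero [(array([0.6386, 0.0394, 0.1244]), 0.88)]
dial_index [(array([0.6642, 0.028 , 0.1225]), 0.6), (array([ 0.7523, -0.1579, -0.001 ]), 0.44)]
lid_handle [(array([ 0.5106, -0.008 ,  0.1494]), 0.84)]
safe [(array([ 5.97e-01,  9.10e-03, -4.00e-04]), 0.68)]
```

```bash
cat >> h.py <<'E'
def proj(im,P):
    P=np.atleast_2d(P); c=(P-im["eye"])@R.from_quat(im["attitude"]).as_matrix()
    u=c[:,:2]/c[:,2:]; u=u*(1+im["k1"]*(u**2).sum(1,keepdims=True))
    f=210/np.tan(np.radians(im["vertical_fov"]/2)); return u*f+[im["cx"],im["cy"]]
def ortho(im,cx,cy,z,half,n=600):
    # image: up = +x, left = +y
    g=np.linspace(half,-half,n); X,Y=np.meshgrid(cx+g,cy+g,indexing="ij")
    uv=proj(im,np.stack([X.ravel(),Y.ravel(),np.full(X.size,z)],1)).astype(np.float32).reshape(n,n,2)
    return cv2.remap(im["frame"],uv[...,0],uv[...,1],cv2.INTER_CUBIC)[:,:,::-1].copy()
E
python3 - <<'E'
from h import *
im=eyes.get_image("wrist"); o=ortho(im,0.619,0.02,0.122,0.06); cv2.imwrite("pics/o1.png",o)
a=ortho(im,0.58,0.01,0.122,0.15)
cv2.imwrite("pics/o1c.png",np.hstack([cv2.resize(o,(400,400)),cv2.resize(a,(400,400))]))
E
```

```text
(no output)
```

View pics/o1c.png

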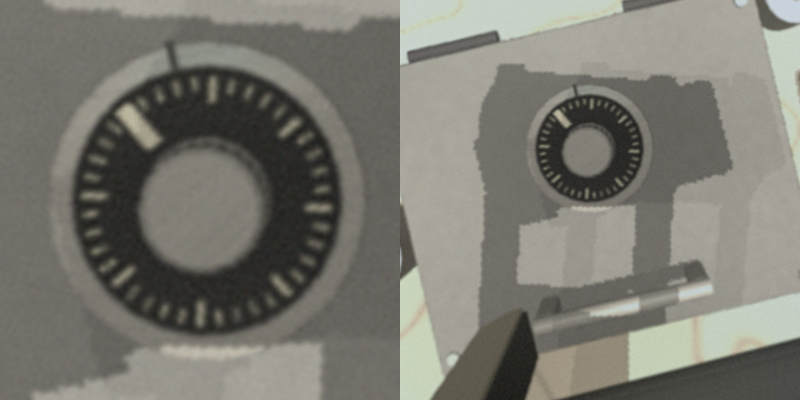

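The rectified picture shows the disc centre at about (207,200) px, so the dial axis is near (0.619, 0.018). The zero bar is at (138,127) and the index at (172,57). That puts the dial at about 0.495 rad (number 3.2), with the safe's yaw about 0.24. I'll descend onto the knob.

Emit:
{"op": "drive_tool", "data": {
  "increments": [
    [[3.26,-2.77,4],0,-1],
    [[3.26,-2.77,9],0,-1],
    [[3.26,-2.77,14],0,-1],
    [[3.26,-2.77,18],0,-1],
    [[3.26,-2.77,19.5],0,-1]
  ]
}}

```text
time_s: 3.9
position: [0.6173, 0.0147, 0.1528]
orientation: [0.992, 0.125, -0.001, -0.0]
ft_force: [-0.3, 0.3, 0.3]
width: 0.093
finger_force: 0.0
```

Emit:
{"op": "drive_tool", "data": {
  "increments": [
    [[0,0,1],0,-1],
    [[0,0,1.7],0,-1],
    [[0,0,1.7],0,-0.4]
  ]
}}

```text
time_s: 4.28
position: [0.6185, 0.0158, 0.1382]
orientation: [0.992, 0.126, 0.0, 0.0]
ft_force: [0.3, 0.4, 0.8]
width: 0.0871
finger_force: 0.0
```

Emit:
{"op": "drive_tool", "data": {
  "increments": [
    [[0,0,0],0,1],
    [[0,0,0],0,1],
    [[0,0,0],0,1],
    [[0,0,0],0,1],
    [[0,0,0],0,1]
  ],
  "squeeze": 30
}}

```text
time_s: 4.9
position: [0.618, 0.0172, 0.1377]
orientation: [0.992, 0.126, -0.0, -0.001]
ft_force: [-9.2, 27.9, 4.0]
width: 0.038
finger_force: 15.0
```

Emit:
{"op": "drive_tool", "data": {
  "increments": [
    [[0,-0.1,0],0,1],
    [[0,-0.1,0],0,1]
  ]
}}

```text
time_s: 5.15
position: [0.6176, 0.0185, 0.1377]
orientation: [0.992, 0.127, -0.0, -0.001]
ft_force: [-5.1, 12.6, 3.4]
width: 0.0354
finger_force: 30.0
```

Emit:
{"op": "drive_tool", "data": {
  "increments": [
    [[0,-0.1,0],0,1],
    [[0,-0.15,0],0,1],
    [[0,-0.15,0],0,1]
  ]
}}

```text
time_s: 5.52
position: [0.6176, 0.0186, 0.1377]
orientation: [0.992, 0.126, -0.0, -0.0]
ft_force: [-1.8, 5.8, 1.2]
width: 0.0355
finger_force: 30.0
```

```bash
cat >> h.py <<'E'
def psi():
    M=R.from_quat(ctrl.get_state()["orientation"]).as_matrix(); return np.arctan2(M[1,0],M[0,0])
def st():
    s=ctrl.get_state(); print(round(s["time_s"],2),"psi",round(psi(),4),"f",np.round(s["ft_force"],1),"t",np.round(s["ft_torque"],3),"pos",np.round(s["position"],4),"q6",round(s["q"][5],3),s["width"],s["finger_force"])
def dialview(name,half=0.06,rows=None):
    im=eyes.get_image("wrist"); o=ortho(im,0.619,0.0178,0.122,half); cv2.imwrite(name,o)
E
python3 - <<'E'
from h import *
st(); dialview("pics/o2.png"); st()
E
```

```text
5.53 psi 0.253 f [-1.8  5.8  1.2] t [0.969 0.327 0.084] pos [0.6176 0.0186 0.1377] q6 1.306 0.03547146607878741 29.999832808971405
5.58 psi 0.253 f [-2.5  5.7  1.2] t [0.972 0.303 0.037] pos [0.6176 0.0186 0.1377] q6 1.306 0.035896957784548794 29.999877512454987
```

View pics/o2.png

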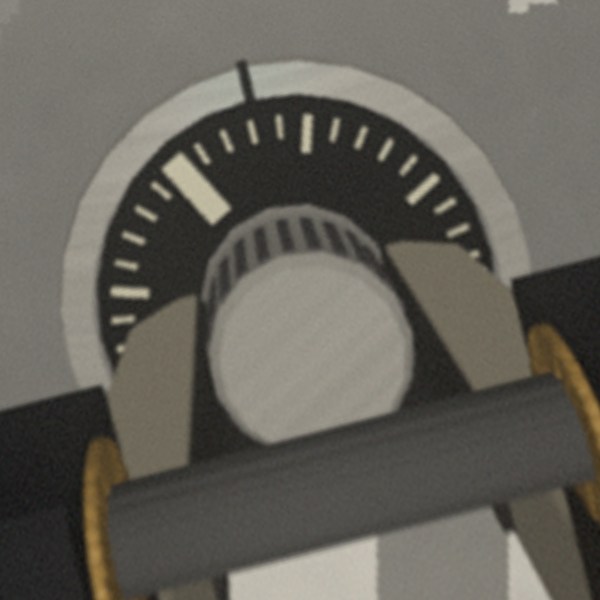

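The index (245,80) points just past the third tick from the zero bar (196,188), so the dial reads 3.2. The knob is well gripped. I'll go right a little past 0 first, then left.

Emit:
{"op": "drive_tool", "data": {
  "increments": [
    [[0,0,0],0.15,1],
    [[0,0,0],0.3,1],
    [[0,0,0],0.45,1],
    [[0,0,0],0.6,1],
    [[0,0,0],0.6,1]
  ]
}}

```text
time_s: 6.2
position: [0.6176, 0.0192, 0.1377]
orientation: [0.985, -0.174, -0.0, -0.001]
ft_force: [-1.8, 10.7, 0.7]
width: 0.0354
finger_force: 30.0
```

```bash
python3 - <<'E'
from h import *
st()
E
```

```text
6.2 psi -0.3493 f [-1.8 10.7  0.7] t [ 1.907  0.303 -0.111] pos [0.6176 0.0192 0.1377] q6 1.909 0.03537053651835303 30.000897645950317
```

Emit:
{"op": "drive_tool", "data": {
  "increments": [
    [[0,-0.07,0],-0.15,1],
    [[0,-0.07,0],-0.3,1],
    [[0,-0.07,0],-0.45,1],
    [[0,-0.07,0],-0.6,1],
    [[0,-0.07,0],-0.75,1]
  ]
}}

```text
time_s: 6.82
position: [0.6177, 0.0186, 0.1377]
orientation: [0.979, 0.202, -0.0, 0.0]
ft_force: [-2.9, -0.9, 1.6]
width: 0.0351
finger_force: 30.0
```

Emit:
{"op": "drive_tool", "data": {
  "increments": [
    [[0,0,0],-0.15,1],
    [[0,0,0],-0.3,1],
    [[0,0,0],-0.45,1],
    [[0,0,0],-0.6,1],
    [[0,0,0],-0.75,1]
  ]
}}

```text
time_s: 7.45
position: [0.6182, 0.018, 0.1377]
orientation: [0.837, 0.547, -0.0, 0.001]
ft_force: [1.8, -4.2, -1.0]
width: 0.0356
finger_force: 30.0
```

```bash
python3 - <<'E'
from h import *
st()
E
```

```text
7.45 psi 1.1571 f [ 1.8 -4.2 -1. ] t [-0.732 -0.606 -0.209] pos [0.6182 0.018  0.1377] q6 0.403 0.03563670455953604 29.998610615730286
```

Forces stay low. I'll continue left to psi ≈ 3.21 (another 2.05).

Emit:
{"op": "drive_tool", "data": {
  "increments": [
    [[0,0,0],-0.15,1],
    [[0,0,0],-0.3,1],
    [[0,0,0],-0.45,1],
    [[0,0,0],-0.6,1],
    [[0,0,0],-0.75,1]
  ]
}}

```text
time_s: 8.07
position: [0.619, 0.018, 0.1378]
orientation: [0.579, 0.815, 0.0, 0.002]
ft_force: [10.3, -4.0, -4.8]
width: 0.0354
finger_force: 30.0
```

Emit:
{"op": "drive_tool", "data": {
  "increments": [
    [[0,0,0],-0.15,1],
    [[0,0,0],-0.3,1],
    [[0,0,0],-0.45,1],
    [[0,0,0],-0.6,1],
    [[0,0,0],-0.75,1]
  ]
}}

```text
time_s: 8.7
position: [0.6195, 0.0185, 0.1378]
orientation: [0.24, 0.971, 0.0, 0.002]
ft_force: [16.4, 0.4, -5.5]
width: 0.0352
finger_force: 30.0
```

Emit:
{"op": "drive_tool", "data": {
  "increments": [
    [[0,0,0],-0.15,1],
    [[0,0,0],-0.3,1],
    [[0,0,0],-0.4,1],
    [[0,0,0],-0.45,1],
    [[0,0,0],-0.45,1]
  ]
}}

```text
time_s: 9.32
position: [0.6196, 0.019, 0.1378]
orientation: [0.019, 1.0, 0.0, 0.002]
ft_force: [17.1, 4.5, -6.7]
width: 0.0354
finger_force: 30.0
```

```bash
python3 - <<'E'
from h import *
st(); dialview("pics/o3.png")
E
```

```text
9.32 psi 3.1034 f [17.1  4.5 -6.7] t [ 0.901 -3.168  0.041] pos [0.6196 0.019  0.1378] q6 -1.543 0.035384728322380064 29.99831199645996
```

View pics/o3.png

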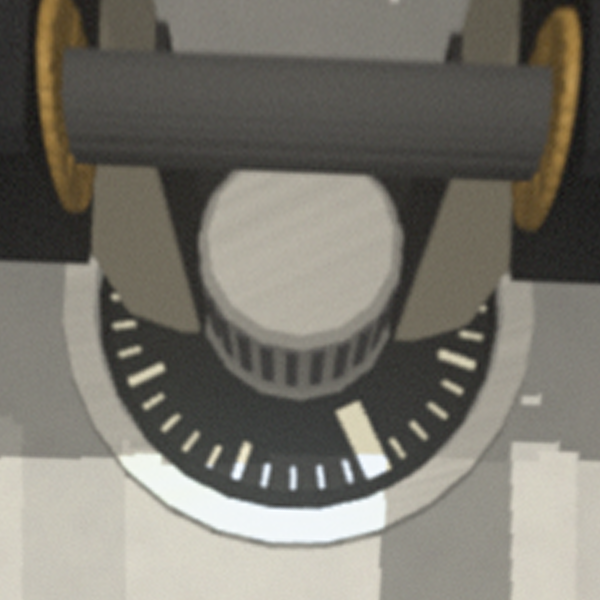

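The zero bar (362,440) about disc centre (298,310) gives a dial angle of about 3.35, which matches tracking, so there has been no slip. Another 0.105 to 22, then right 2.356 to 7.

Emit:
{"op": "drive_tool", "data": {
  "increments": [
    [[0,0,0],-0.07,1],
    [[0,0,0],-0.105,1],
    [[0,0,0],-0.105,1],
    [[0,0,0],-0.105,1]
  ]
}}

```text
time_s: 9.88
position: [0.6196, 0.0191, 0.1378]
orientation: [-0.033, 0.999, 0.0, 0.002]
ft_force: [17.0, 5.0, -5.6]
width: 0.0354
finger_force: 30.0
```

```bash
python3 - <<'E'
from h import *
st()
E
```

```text
9.88 psi -3.0754 f [17.   5.  -5.6] t [ 0.982 -3.126  0.024] pos [0.6196 0.0191 0.1378] q6 -1.648 0.03538522501122027 29.998308420181274
```

Emit:
{"op": "drive_tool", "data": {
  "increments": [
    [[0,0,0],0.15,1],
    [[0,0,0],0.3,1],
    [[0,0,0],0.45,1],
    [[0,0,0],0.6,1],
    [[0,0,0],0.75,1]
  ]
}}

```text
time_s: 10.5
position: [0.6194, 0.0184, 0.1378]
orientation: [0.338, 0.941, 0.0, 0.002]
ft_force: [15.6, -0.7, -5.1]
width: 0.0355
finger_force: 30.0
```

Emit:
{"op": "drive_tool", "data": {
  "increments": [
    [[0,0,0],0.15,1],
    [[0,0,0],0.3,1],
    [[0,0,0],0.45,1],
    [[0,0,0],0.6,1],
    [[0,0,0],0.75,1]
  ]
}}

```text
time_s: 11.12
position: [0.6188, 0.018, 0.1378]
orientation: [0.659, 0.752, 0.0, 0.001]
ft_force: [7.7, -4.2, -2.0]
width: 0.0355
finger_force: 30.0
```

Emit:
{"op": "drive_tool", "data": {
  "increments": [
    [[0,0,0],0.15,1],
    [[0,0,0],0.3,1],
    [[0,0,0],0.45,1],
    [[0,0,0],0.6,1],
    [[0,0,0],0.7,1]
  ]
}}

```text
time_s: 11.75
position: [0.6181, 0.0181, 0.1377]
orientation: [0.877, 0.481, -0.0, 0.001]
ft_force: [0.4, -3.6, 0.4]
width: 0.0357
finger_force: 30.0
```

Emit:
{"op": "drive_tool", "data": {
  "increments": [
    [[0,0,0],0.08,1],
    [[0,0,0],0.13,1],
    [[0,0,0],0.13,1],
    [[0,0,0],0.13,1]
  ]
}}

```text
time_s: 12.25
position: [0.618, 0.0182, 0.1377]
orientation: [0.905, 0.425, -0.0, 0.001]
ft_force: [-0.4, -4.8, 0.7]
width: 0.0354
finger_force: 30.0
```

```bash
python3 - <<'E'
from h import *
st(); dialview("pics/o4.png")
E
```

```text
12.25 psi 0.8786 f [-0.4 -4.8  0.7] t [-1.127 -0.111 -0.18 ] pos [0.618  0.0182 0.1377] q6 0.681 0.03540731711396726 29.999372363090515
```

View pics/o4.png

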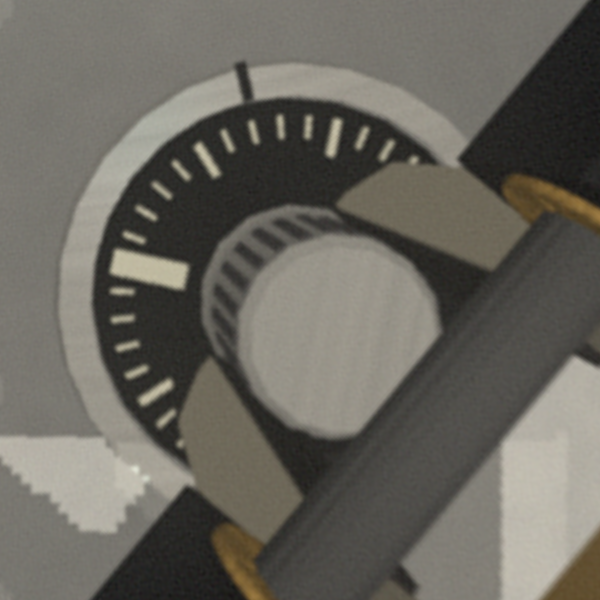

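The index (245,80) points just past the seventh tick (254,133), so it reads 7.17. I'll trim 0.025 right, then go slowly left with a light grip that slips before the lock is strained.

Emit:
{"op": "drive_tool", "data": {
  "increments": [
    [[0,0,0],0.025,1],
    [[0,0,0],0.025,1]
  ],
  "squeeze": 17
}}

```text
time_s: 12.55
position: [0.618, 0.0182, 0.1377]
orientation: [0.91, 0.414, -0.0, 0.001]
ft_force: [-0.5, -6.1, 1.8]
width: 0.0358
finger_force: 17.0
```

Emit:
{"op": "drive_tool", "data": {
  "increments": [
    [[0,0,0],-0.1,1],
    [[0,0,0],-0.2,1],
    [[0,0,0],-0.3,1],
    [[0,0,0],-0.38,1],
    [[0,0,0],-0.38,1]
  ]
}}

```text
time_s: 13.18
position: [0.6183, 0.018, 0.1377]
orientation: [0.815, 0.579, 0.0, 0.001]
ft_force: [3.3, -7.1, -0.3]
width: 0.0355
finger_force: 17.0
```

```bash
python3 - <<'E'
from h import *
st();print(ctrl.get_state()["effort"][5])
E
```

```text
13.18 psi 1.235 f [ 3.3 -7.1 -0.3] t [-1.341 -0.807  0.101] pos [0.6183 0.018  0.1377] q6 0.325 0.03548677808005288 16.99938476085663
-0.8811018615961075
```

Emit:
{"op": "drive_tool", "data": {
  "increments": [
    [[0,0,0],-0.02,1],
    [[0,0,0],-0.04,1],
    [[0,0,0],-0.06,1],
    [[0,0,0],-0.08,1]
  ]
}}

```text
time_s: 13.68
position: [0.6184, 0.018, 0.1377]
orientation: [0.792, 0.611, 0.0, 0.001]
ft_force: [3.7, -7.2, -0.3]
width: 0.0356
finger_force: 17.0
```

```bash
python3 - <<'E'
from h import *
st();print(ctrl.get_state()["effort"][5])
E
```

```text
13.68 psi 1.3142 f [ 3.7 -7.2 -0.3] t [-1.394 -0.913 -0.096] pos [0.6184 0.018  0.1377] q6 0.245 0.03563281009320738 16.999425888061523
0.32159825786948204
```

```bash
cat >> h.py <<'E'
def tq(n=4):
    a=[]
    for i in range(n):
        eyes.get_image("wrist"); s=ctrl.get_state(); a.append([s["ft_torque"][2],s["effort"][5]])
    print("psi",round(psi(),4),"dial",round(psi()+.247,3),"tz,eff",np.round(np.mean(a,0),3),np.round(np.std(a,0),3),"t",round(s["time_s"],2))
E
python3 -c "
from h import *
tq()"
```

```text
psi 1.3137 dial 1.561 tz,eff [-0.028 -0.037] [0.034 0.215] t 13.88
```

Emit:
{"op": "drive_tool", "data": {
  "increments": [
    [[0,0,0],-0.02,1],
    [[0,0,0],-0.04,1],
    [[0,0,0],-0.06,1]
  ]
}}

```text
time_s: 14.25
position: [0.6184, 0.018, 0.1377]
orientation: [0.773, 0.634, 0.0, 0.001]
ft_force: [5.1, -7.6, -0.2]
width: 0.0356
finger_force: 17.0
```

```bash
python3 -c "
from h import *
tq()"
```

```text
psi 1.3736 dial 1.621 tz,eff [-0.101 -0.134] [0.028 0.212] t 14.45
```

Emit:
{"op": "drive_tool", "data": {
  "increments": [
    [[0,0,0],-0.02,1],
    [[0,0,0],-0.04,1],
    [[0,0,0],-0.06,1]
  ]
}}

```text
time_s: 14.82
position: [0.6185, 0.0181, 0.1377]
orientation: [0.754, 0.657, 0.0, 0.001]
ft_force: [6.5, -8.7, -1.8]
width: 0.0356
finger_force: 17.0
```

```bash
python3 -c "
from h import *
tq()"
```

```text
psi 1.4336 dial 1.681 tz,eff [-0.06 -0.11] [0.029 0.214] t 15.03
```

Emit:
{"op": "drive_tool", "data": {
  "increments": [
    [[0,0,0],-0.02,1],
    [[0,0,0],-0.04,1],
    [[0,0,0],-0.06,1]
  ]
}}

```text
time_s: 15.4
position: [0.6186, 0.018, 0.1378]
orientation: [0.734, 0.68, 0.0, 0.001]
ft_force: [6.3, -7.5, -1.5]
width: 0.0358
finger_force: 17.0
```

```bash
python3 -c "
from h import *
tq()"
```

```text
psi 1.4937 dial 1.741 tz,eff [-0.011 -0.065] [0.027 0.214] t 15.6
```

Emit:
{"op": "drive_tool", "data": {
  "increments": [
    [[0,0,0],-0.02,1],
    [[0,0,0],-0.04,1],
    [[0,0,0],-0.06,1]
  ]
}}

```text
time_s: 15.98
position: [0.6187, 0.018, 0.1378]
orientation: [0.713, 0.701, 0.0, 0.001]
ft_force: [8.1, -7.8, -2.0]
width: 0.0353
finger_force: 17.0
```

```bash
python3 -c "
from h import *
tq()"
```

```text
psi 1.5537 dial 1.801 tz,eff [-0.019 -0.042] [0.051 0.212] t 16.18
```

Emit:
{"op": "drive_tool", "data": {
  "increments": [
    [[0,0,0],-0.02,1],
    [[0,0,0],-0.04,1]
  ]
}}

```text
time_s: 16.42
position: [0.6187, 0.018, 0.1378]
orientation: [0.699, 0.715, 0.0, 0.001]
ft_force: [7.3, -7.5, -2.0]
width: 0.0356
finger_force: 17.0
```

```bash
python3 -c "
from h import *
tq()"
```

```text
psi 1.5938 dial 1.841 tz,eff [0.114 0.061] [0.038 0.215] t 16.62
```

Emit:
{"op": "drive_tool", "data": {
  "increments": [
    [[0,0,0],-0.02,1],
    [[0,0,0],-0.04,1]
  ]
}}

```text
time_s: 16.88
position: [0.6187, 0.018, 0.1377]
orientation: [0.684, 0.729, 0.0, 0.001]
ft_force: [8.6, -6.7, -2.2]
width: 0.0357
finger_force: 17.0
```

```bash
python3 -c "
from h import *
tq()"
```

```text
psi 1.6338 dial 1.881 tz,eff [-0.008 -0.04 ] [0.026 0.212] t 17.07
```

Emit:
{"op": "drive_tool", "data": {
  "increments": [
    [[0,0,0],-0.02,1],
    [[0,0,0],-0.04,1]
  ]
}}

```text
time_s: 17.32
position: [0.6188, 0.018, 0.1378]
orientation: [0.67, 0.743, 0.0, 0.001]
ft_force: [8.6, -7.7, -2.8]
width: 0.0354
finger_force: 17.0
```

```bash
python3 -c "
from h import *
tq()"
```

```text
psi 1.6737 dial 1.921 tz,eff [ 0.009 -0.045] [0.031 0.213] t 17.52
```

Emit:
{"op": "drive_tool", "data": {
  "increments": [
    [[0,0,0],-0.02,1],
    [[0,0,0],-0.02,1]
  ]
}}

```text
time_s: 17.77
position: [0.6188, 0.018, 0.1377]
orientation: [0.662, 0.749, 0.0, 0.001]
ft_force: [8.0, -7.1, -2.2]
width: 0.0361
finger_force: 17.0
```

```bash
python3 -c "
from h import *
tq()"
```

```text
psi 1.6937 dial 1.941 tz,eff [-0.014  0.005] [0.019 0.027] t 17.98
```

Emit:
{"op": "drive_tool", "data": {
  "increments": [
    [[0,0,0],-0.02,1],
    [[0,0,0],-0.02,1]
  ]
}}

```text
time_s: 18.23
position: [0.6188, 0.018, 0.1377]
orientation: [0.655, 0.756, 0.0, 0.001]
ft_force: [8.5, -7.5, -2.9]
width: 0.0355
finger_force: 17.0
```

```bash
python3 -c "
from h import *
tq()"
```

```text
psi 1.7137 dial 1.961 tz,eff [0.042 0.005] [0.022 0.027] t 18.43
```

Emit:
{"op": "drive_tool", "data": {
  "increments": [
    [[0,0,0],-0.02,1],
    [[0,0,0],-0.02,1]
  ]
}}

```text
time_s: 18.68
position: [0.6188, 0.018, 0.1377]
orientation: [0.647, 0.762, 0.0, 0.001]
ft_force: [8.9, -7.4, -2.3]
width: 0.0353
finger_force: 17.0
```

```bash
python3 -c "
from h import *
tq()"
```

```text
psi 1.7337 dial 1.981 tz,eff [0.007 0.005] [0.019 0.026] t 18.88
```

Emit:
{"op": "drive_tool", "data": {
  "increments": [
    [[0,0,0],-0.02,1],
    [[0,0,0],-0.03,1]
  ]
}}

```text
time_s: 19.12
position: [0.6189, 0.018, 0.1377]
orientation: [0.636, 0.772, 0.0, 0.001]
ft_force: [8.5, -6.8, -3.8]
width: 0.0356
finger_force: 17.0
```

```bash
python3 -c "
from h import *
tq()"
```

```text
psi 1.7637 dial 2.011 tz,eff [-0.022 -0.057] [0.03  0.096] t 19.32
```

Emit:
{"op": "drive_tool", "data": {
  "increments": [
    [[0,0,0],-0.02,1],
    [[0,0,0],-0.03,1]
  ]
}}

```text
time_s: 19.58
position: [0.6189, 0.018, 0.1378]
orientation: [0.624, 0.781, 0.0, 0.001]
ft_force: [9.9, -7.2, -3.2]
width: 0.0359
finger_force: 17.0
```

```bash
python3 -c "
from h import *
tq(); dialview('pics/o5.png')"
```

```text
psi 1.7936 dial 2.041 tz,eff [-0.1   -0.129] [0.015 0.096] t 19.77
```

View pics/o5.png

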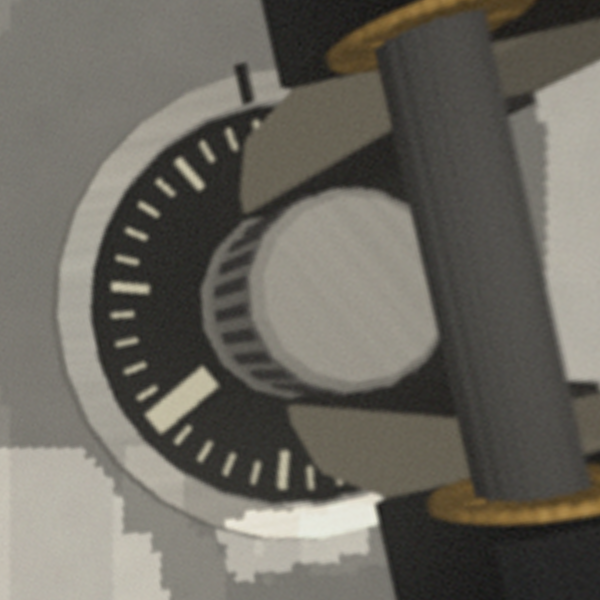

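Tick 10 is at (190,173) and tick 13 at (257,127), on the index line. The dial reads 13.0, so no slip, and it hasn't caught yet. I'll continue slowly.

Emit:
{"op": "drive_tool", "data": {
  "increments": [
    [[0,0,0],-0.02,1],
    [[0,0,0],-0.03,1]
  ]
}}

```text
time_s: 20.08
position: [0.6189, 0.0181, 0.1378]
orientation: [0.612, 0.791, 0.0, 0.001]
ft_force: [8.9, -7.6, -3.1]
width: 0.0354
finger_force: 17.0
```

```bash
python3 -c "
from h import *
tq()"
```

```text
psi 1.8235 dial 2.07 tz,eff [-0.229 -0.274] [0.029 0.096] t 20.27
```

Emit:
{"op": "drive_tool", "data": {
  "increments": [
    [[0,0,0],-0.02,1],
    [[0,0,0],-0.03,1]
  ]
}}

```text
time_s: 20.52
position: [0.6189, 0.0181, 0.1377]
orientation: [0.6, 0.8, 0.0, 0.001]
ft_force: [9.4, -7.7, -4.0]
width: 0.0353
finger_force: 17.0
```

```bash
python3 -c "
from h import *
tq()"
```

```text
psi 1.8534 dial 2.1 tz,eff [-0.403 -0.444] [0.033 0.095] t 20.73
```

Emit:
{"op": "drive_tool", "data": {
  "increments": [
    [[0,0,0],-0.02,1],
    [[0,0,0],-0.03,1]
  ]
}}

```text
time_s: 20.98
position: [0.619, 0.0181, 0.1378]
orientation: [0.588, 0.809, 0.0, 0.001]
ft_force: [10.8, -6.3, -2.9]
width: 0.0358
finger_force: 17.0
```

```bash
python3 -c "
from h import *
tq()"
```

```text
psi 1.8832 dial 2.13 tz,eff [-0.595 -0.638] [0.032 0.095] t 21.18
```

It has caught: torque rises steeply from about 2.05. I'll ease back at once.

Emit:
{"op": "drive_tool", "data": {
  "increments": [
    [[0,0,0],0.08,1],
    [[0,0,0],0.08,1]
  ]
}}

```text
time_s: 21.42
position: [0.6189, 0.018, 0.1378]
orientation: [0.621, 0.784, 0.0, 0.001]
ft_force: [8.8, -7.2, -4.4]
width: 0.0357
finger_force: 17.0
```

```bash
python3 -c "
from h import *
tq(2)"
```

```text
psi 1.8034 dial 2.05 tz,eff [-0.15   0.008] [0.026 0.102] t 21.52
```

Emit:
{"op": "drive_tool", "data": {
  "increments": [
    [[0,0,0],0,-0.4],
    [[0,0,0],0,-0.4],
    [[0,0,0],0,-0.4],
    [[0,0,-3],0,-0.4],
    [[0,0,-7],0,-0.4]
  ]
}}

```text
time_s: 22.15
position: [0.6174, 0.019, 0.2076]
orientation: [0.62, 0.784, -0.001, -0.001]
ft_force: [0.3, -0.6, 0.3]
width: 0.0649
finger_force: 0.0
```

Emit:
{"op": "drive_tool", "data": {
  "increments": [
    [[0,-4,0],0,-0.4],
    [[0,-8,0],0,-0.4],
    [[0,-11,0],0,-0.4],
    [[0,-11,0],0,-0.4]
  ]
}}

```text
time_s: 22.65
position: [0.5098, -0.0066, 0.2083]
orientation: [0.621, 0.784, 0.0, 0.001]
ft_force: [0.8, 0.3, -0.2]
width: 0.0646
finger_force: 0.0
```

```bash
python3 - <<'E'
from h import *
st(); im=eyes.get_image("wrist"); cv2.imwrite("pics/w6.png",im["frame"][:,:,::-1])
for n in ("lid_handle",):
  for c in ("wrist","top","side"):
    if c!="wrist": eyes.get_image(c)
    print(c,[(np.round(d["position"],4),round(d["confidence"],2)) for d in eyes.pinpoint(n,c)[:2]])
E
```

```text
22.65 psi 1.8026 f [ 0.8  0.3 -0.2] t [-0.067 -0.094  0.   ] pos [ 0.5098 -0.0066  0.2083] q6 -0.295 0.06459999297092422 0.0
wrist []
top [(array([ 0.5071, -0.0069,  0.1502]), 0.95)]
side [(array([ 0.5136, -0.0122,  0.1465]), 0.82)]
```

View pics/w6.png

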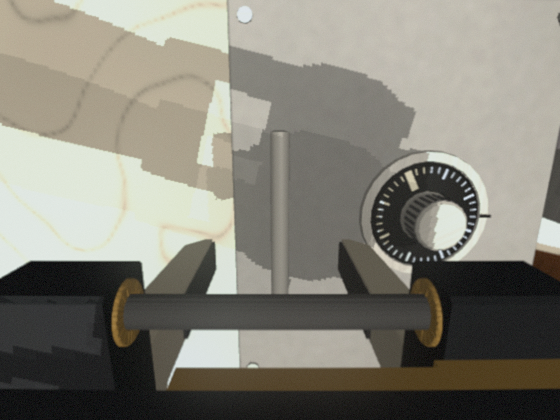

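The bar (column ~281) runs parallel between the fingers (215 and 340). I'll descend and grip.

Emit:
{"op": "drive_tool", "data": {
  "increments": [
    [[0,0.2,3],0,-0.4],
    [[0,0.2,5.5],0,-0.4],
    [[0,0.2,6],0,-0.4],
    [[0,0.2,6],0,1],
    [[0,0.2,6],0,1]
  ],
  "squeeze": 25
}}

```text
time_s: 23.58
position: [0.5133, -0.0059, 0.1488]
orientation: [0.62, 0.784, 0.0, 0.001]
ft_force: [-0.3, -0.0, -0.3]
width: 0.0496
finger_force: 0.0
```

Emit:
{"op": "drive_tool", "data": {
  "increments": [
    [[0,0,0],0,1],
    [[0,0,0],0,1],
    [[0,0,0],0,1],
    [[0,0,0],0,1],
    [[0,0,0],0,1]
  ]
}}

```text
time_s: 24.2
position: [0.5118, -0.0062, 0.1476]
orientation: [0.621, 0.784, -0.001, -0.001]
ft_force: [-11.7, -2.5, 5.5]
width: 0.011
finger_force: 25.0
```

Emit:
{"op": "drive_tool", "data": {
  "increments": [
    [[0,0,-0.3],0,1],
    [[0,0.1,-0.6],0,1]
  ]
}}

```text
time_s: 24.45
position: [0.5127, -0.0059, 0.1523]
orientation: [0.621, 0.784, -0.001, -0.001]
ft_force: [-8.3, -3.0, -11.1]
width: 0.011
finger_force: 25.0
```

The lid is free: it rose about 5 mm at 11 N. I'll continue along the arc.

Emit:
{"op": "drive_tool", "data": {
  "increments": [
    [[0,0.15,-0.5],0,1],
    [[0,0.4,-1.4],0,1],
    [[0,0.7,-2.4],0,1],
    [[0,1.1,-3.4],0,1],
    [[0,1.5,-4.3],0,1]
  ],
  "squeeze": 35
}}

```text
time_s: 25.08
position: [0.5265, -0.0027, 0.1958]
orientation: [0.621, 0.784, -0.002, -0.002]
ft_force: [-19.9, -5.0, -5.7]
width: 0.011
finger_force: 35.0
```

Emit:
{"op": "drive_tool", "data": {
  "increments": [
    [[0,0.5,-0.9],0,1],
    [[0,1.05,-1.9],0,1],
    [[0,1.7,-2.75],0,1],
    [[0,2.3,-3.6],0,1],
    [[0,2.9,-4.4],0,1]
  ]
}}

```text
time_s: 25.7
position: [0.5537, 0.0038, 0.2419]
orientation: [0.621, 0.784, -0.003, -0.003]
ft_force: [-37.6, -6.5, 12.8]
width: 0.0109
finger_force: 35.0
```

Radial load is building because the arc command sits slightly inside the true arc. I'll correct outward by about 3 mm and go on.

Emit:
{"op": "drive_tool", "data": {
  "increments": [
    [[0,-0.25,-0.2],0,1],
    [[0,0.4,-0.9],0,1],
    [[0,1.1,-1.75],0,1],
    [[0,1.85,-2.45],0,1],
    [[0,2.65,-3.15],0,1]
  ]
}}

```text
time_s: 26.32
position: [0.5815, 0.0104, 0.2721]
orientation: [0.621, 0.784, -0.001, -0.001]
ft_force: [-12.4, -1.4, -3.7]
width: 0.0111
finger_force: 35.0
```

Emit:
{"op": "drive_tool", "data": {
  "increments": [
    [[0,0.75,-0.65],0,1],
    [[0,1.6,-1.3],0,1],
    [[0,2.45,-1.85],0,1],
    [[0,3.3,-2.35],0,1],
    [[0,4.2,-2.85],0,1]
  ]
}}

```text
time_s: 26.95
position: [0.6227, 0.0201, 0.3008]
orientation: [0.621, 0.784, -0.001, -0.001]
ft_force: [-10.2, -2.0, -5.1]
width: 0.0109
finger_force: 35.0
```

```bash
python3 - <<'E'
from h import *
st(); im=eyes.get_image("side"); cv2.imwrite("pics/s7.png",cv2.resize(im["frame"][100:330,150:420,::-1],None,fx=2.4,fy=2.4))
print([(np.round(d["position"],4),round(d["confidence"],2)) for d in eyes.pinpoint("lid_handle","side")[:2]])
E
```

```text
26.95 psi 1.8026 f [-10.2  -2.   -5.1] t [-0.47   2.038 -0.074] pos [0.6227 0.0201 0.3008] q6 -0.24 0.010928856634738974 34.99767154455185
[(array([0.6242, 0.0143, 0.2932]), 0.64)]
```

View pics/s7.png

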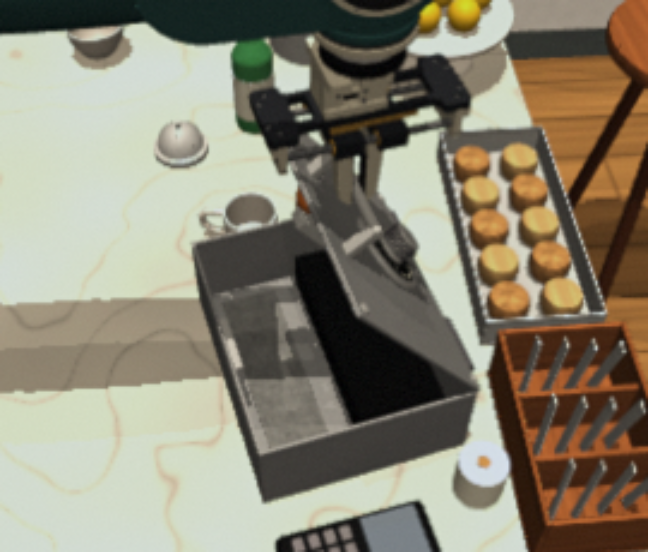

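The side view shows the lid standing open at roughly 55° with the bar in the fingers, near (355,200) in the crop, and the bystanders untouched. I'll open the fingers slightly and withdraw straight up.

Emit:
{"op": "drive_tool", "data": {
  "increments": [
    [[0,0,0],0,0.55],
    [[0,0,0],0,0.55],
    [[0,0,0],0,0.55],
    [[0,0,-0.5],0,0.55],
    [[0,0,-1.5],0,0.55]
  ]
}}

```text
time_s: 27.68
position: [0.6232, 0.0202, 0.3161]
orientation: [0.621, 0.784, -0.0, -0.0]
ft_force: [0.1, 0.6, -0.1]
width: 0.0208
finger_force: 0.0
```

Emit:
{"op": "drive_tool", "data": {
  "increments": [
    [[0,0,-2],0,0.55],
    [[0,0,-6],0,0.55],
    [[0,0,-11],0,0.55],
    [[0,0,-13],0,0.55],
    [[0,0,-13],0,0.55]
  ]
}}

```text
time_s: 28.3
position: [0.6233, 0.0202, 0.4483]
orientation: [0.621, 0.784, 0.001, 0.001]
ft_force: [-0.2, -0.2, -1.0]
width: 0.0212
finger_force: 0.0
```

```bash
python3 - <<'E'
from h import *
st(); im=eyes.get_image("side"); cv2.imwrite("pics/s8.png",im["frame"][:,:,::-1])
print([(np.round(d["position"],4),round(d["confidence"],2)) for d in eyes.pinpoint("lid_handle","side")[:2]])
E
```

```text
28.3 psi 1.8028 f [-0.2 -0.2 -1. ] t [-0.046 -0.097  0.033] pos [0.6233 0.0202 0.4483] q6 -0.241 0.02119325384974827 0.0
[(array([0.6259, 0.015 , 0.2947]), 0.55)]
```

View pics/s8.png

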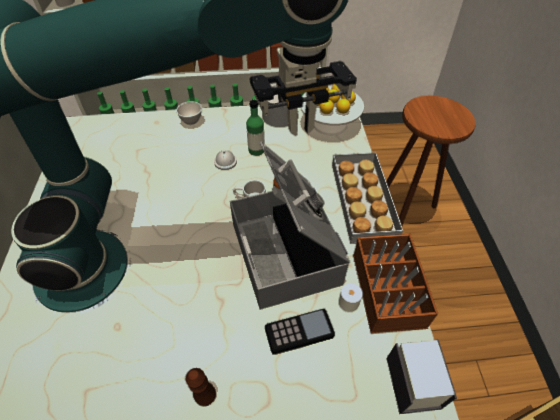

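The lid stands open around (300,205) px, the gripper is clear above it, and everything else is in place. I'll hand in.

```bash
python3 -c "
from h import *
print(order.sign_off())"
```

```text
the job is handed in; nothing more can be done
None
```

The safe was opened by its combination (22, 7, caught near 13), the lid was left standing at about 55° with the other items not moved, and the job is handed in; I was slow to stop at the catch, so the dial reached about 0.6 N m, close to the wrench limit, before I eased it back.

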